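# Clamp a manifold block in the drill jig with the square T-key

### The job

Get the aluminium manifold block ready for drilling: slide it along the jig under the drill plate until it sits fully home against the end stop. Then take the T-key from its wooden stand, put it in the recessed square socket of the jig's clamp and turn it clockwise as far as it goes, so the cam clamps the block hard against the back fence. Never leave the key in the jig: stand it back in its hole in the wooden stand, and leave the other things on the bench where they are.

Things in the scene. Friction and masses are not known exactly. Their poses are not given: they have to be found in the camera images.
- jig: Drill jig fixed on the worktop: dark base plate 12 mm thick (x -92 to +58, y -125 to +125) with green fittings. Origin on the worktop, z up, y along the block's channel, turned up to 0.3 rad. Steel back fence: face x = +30, top z = 36, y -118 to +60. In front: green clamp housing, x -86 to -26, y -53 to +23, top z = 47. The channel is open above and at its +y end.
- jig_stop (a point): End stop of the channel (steel, facing jig +y): middle of its face, at jig x = +5, y = -105, z = 28 mm. A green drill plate with a steel bush bridges the channel over it: jig x -38 to +42, y -118 to -62, z 48 to 58 (bush top 62); its front leg's face is at x = -25.
- block: Loose aluminium manifold block 50 (x) x 130 (y) x 32 (z) mm, four round ports on top, 0.45 to 0.7 kg, lying on the base plate in the channel. Origin at the centre of its underside, axes as the jig's. Home and clamped: jig x = +5, y = -40, z = 12. Starts 30 to 70 mm short of that (at +y), 0.3 to 1 mm off the fence. It slides freely when its +y end face is pushed towards -y.
- cam (a joint): Eccentric clamp cam (brass disc in the green housing, vertical axis), rad: 0 open, growing as it is turned CLOCKWISE seen from above, stop at 1.45; starts at 0.15 to 0.45. It touches the home block at about 0.9, then squeezes it against the fence; properly tight above 1.15. It stays where it is left (friction 0.15 N m, up to 0.4 to clamp; play makes the key lead the cam by 0.2 to 0.35 rad).
- cam_socket (a point): Mouth of the cam's square socket, on the cam's axis at jig x = -47.5, y = -15, z = 44 mm; seen through a 28 mm round hole in the housing's cover. 13.6 mm across flats, 22 mm deep (floor z = 22), mouth bevelled 2 mm. It turns with the cam: at joint value 0 the socket's sides and this point's axes are parallel to the jig's, at q they are turned by -q about z.
- key: Square T-key standing upright, 142 mm tall, 0.30 kg. Origin at the tip, z up. 12 x 12 mm square drive from z = 5 to 28 (sides square to key x and y, 8 degrees of play in the socket) with a round cone point below, 16 mm shank, flat-sided dark hub 22 (x) x 20 (y) x 34 mm centred at z = 125; 11 mm cross bar 100 mm long through it along key x. Grip the hub across its 20 mm, fingers closing along key y.
- key_tip (a point): The key's origin: centre of the lower end of its square drive.
- stand: Wooden tool stand, 120 (x) x 60 (y) x 66 (z) mm, fixed, to the left or the right of the jig; origin at the centre of its underside. The key's hole is at stand x = +30; two small L-shaped hex keys stand fixed at x = -20 and -40, up to z = 98.
- stand_hole (a point): Mouth of the key's round hole in the stand's top (z = 66), 22 mm wide, 58 mm deep, its floor at z = 8 mm; the key stands on that floor at any yaw.
- marker: Bystander: marker pen 130 mm long, far left.
- coupler_a: Bystander: steel air coupler with a red ring, 83 mm long.
- box_white: Bystander: white carton 50 x 75 x 42 mm, on the side of the jig where the stand is not.
- gauge: Bystander: pressure gauge 78 x 55 x 24 mm, lying face up behind the jig.
- ball_valve: Bystander: brass ball valve with a red lever, 108 mm long, behind the jig.

How it is judged:
By the outcome, as a careful person would: the job done as asked, in the order asked, and still so for the second after the job is handed in, with the robot touching nothing.
It also fails if it takes over 58 s, if anything falls off the work surface, if the arm or the gripper's body presses on something with over 40 N, if the wrist force passes 120 N, or if a joint passes its speed limit or range.

### The arm

A 6-joint arm with a two-finger parallel gripper is mounted at the origin on a cart in front of the work surface, level with it; the furniture and walls round the work are solid. World frame = base frame: x ahead of the robot, y to its left, z up, the work surface at z = 0. Lengths are in m, angles in degrees, forces in N, time in s.
With the tool pointing down it reaches from about 0.275 to 0.725 m from the base axis. Payload 5.6 kg.
Tool frame: the origin (TCP) lies at the very end of the fingers, on their centre line; the grasp point (between the pads) lies r.grasp_offset behind it (r.grasp_offset is the distance from the TCP to the grasp point, in m); z points along the fingers, y is the line along which they close (so a half turn about z gives the same grasp; the last joint's range is limited). The gripper opens to 85 mm and grips with 20 to 120 N. Pads are 22 mm wide; open, the fingers measure 114 mm over their backs; the gripper's body (76 mm by 85 mm) begins 54 mm behind the grasp point. The pads swing forward as they close: fully open they stand 13 mm farther back than shut.
Start: joints at [84.603, 14.616, 6.199, 0, -81.583, -16.306], TCP at [0.203, 0.511, 0.231] pointing down, gripper open.
Joint ranges: [-168.99, 168.99], [-69.2, 112.95], [-62.41, 85.93], [-164.36, 98.24], [-168.68, -3.75], [-174.98, 174.98]. Speed limits (degrees/s): [147.25, 147.25, 180, 180, 180, 180].

### API

Orientations are given as [roll, pitch, yaw] about the fixed x, y, z axes, in that order (R = Rz(yaw) Ry(pitch) Rx(roll)).
In Python, from plant import r gives the robot as it stands. The module is installed in compiled form; this text tells all that it offers.
- The arm moves only by the tool jog_arm, never from a script. Its arguments are lists of equal length, an entry for each row: "dp": the shift along the tool's x, y, z in mm, a list of three; "dr": the turn, a rotation vector about the tool's x, y, z in degrees, a list of three. A call has 1 to 10 rows; each row shifts and turns the commanded pose from where the row before left it, along the tool's axes as they then stand; what a row does not reach is not made up. A row lasts 1/12 s, in which the tool goes at most 41.7 mm and 7.16 degrees, less where a joint would pass 70% of its speed; a pose out of reach is approached as far as the arm can. A call with a gripper value outside its range is refused whole. "fingers" is the closure, from -1 (fully open) to 1 (shut), set as the call begins (left out, the last holds). The fingers move at their own pace and stop on an object; "squeeze" is the grip in N (left out, the last holds). Time passes only in rows, so rows that do not move let the fingers close. It gives the time, the measured TCP pose, the force, the opening and the grip force at its end, in the units of the state.
- r.observe(): the state, without advancing time (a new reading comes with each control period).
- r.capture(name): name is "scene" or "top"; returns a dict with "frame" (400x640x3 uint8, blue, green, red), "fx", "fy", "cx", "cy" (pixels), "origin" and "attitude" of the camera in the world. Camera axes: x right, y down, z forward; pixel columns grow to the right and rows downward; lengths in m; the calibration is good to about 2 mm. A picture is of the moment at which its call begins. There is no depth.
- r.finish_job(): hands the job in; it is judged then, once.
The state is a dict: "time_s": time; "joints": joint angles; "dq": joint speeds; "joint_efforts": joint torques, N m; "position": TCP position; "tcp_rot": TCP orientation; "contact_force": force on the tool from outside, world axes, zero at the start; "moment": the same for the moment, N m; "width": opening from 0.0 (shut) to 1.0 (fully open); "gripper_force": force on a finger pad.
Only numpy, scipy, OpenCV 4.12 (cv2) and the standard library are available. Lean on these libraries where they do the work, as an engineer would, in place of code of your own. Each camera call takes 0.05 s, during which the arm holds its last target. There are 200 camera calls.

## Working session

There is one attempt and no reset: what is moved stays moved. The work goes in short steps, Python scripts to look and compute and a tool call to move; the robot and the scene stay as the last step left them, time stands still between calls to the robot, and variables do not carry over. Pictures are saved under pics/ and viewed, at most 10 in all, crops included, and the job is handed in when it is done.

Besides the shell and the picture viewer there is one more tool, called after "Request:" in YAML: its name, and indented under it one key for each argument. jog_arm: Moves the arm, as the interface text tells. Its arguments: {"type":"object","properties":{"dp":{"type":"array","items":{"type":"array","items":{"type":"number"}}},"dr":{"type":"array","items":{"type":"array","items":{"type":"number"}}},"fingers":{"type":"number"},"squeeze":{"type":"number"}},"required":["dp","dr"]}

```bash
mkdir -p pics
python3 - <<'E'
from plant import r
import cv2,numpy as np
o=r.observe(); print({k:np.round(v,3) for k,v in o.items()}, r.grasp_offset)
for n in("scene","top"):
    c=r.capture(n); cv2.imwrite(f"pics/{n}0.png",c["frame"]); print(n,c["fx"],c["fy"],c["cx"],c["cy"],c["origin"],c["attitude"])
E
```

```text
{'time_s': np.float64(0.0), 'joints': array([ 8.4603e+01,  1.4652e+01,  6.1290e+00, -2.8000e-02, -8.1584e+01,
       -1.6307e+01]), 'dq': array([ 0.008,  0.063,  0.005, -0.058, -0.036, -0.089]), 'joint_efforts': array([-0.0000e+00, -3.8663e+01,  2.3794e+01,  5.3650e+00, -6.0000e-03,
       -0.0000e+00]), 'position': array([0.203, 0.511, 0.23 ]), 'tcp_rot': array([ 1.79889e+02, -4.00000e-03, -2.17080e+01]), 'contact_force': array([0.598, 0.008, 0.338]), 'moment': array([0.021, 0.026, 0.025]), 'gripper_force': np.float64(0.0), 'width': np.float64(1.0)} 0.0187
scene 423.0207650610457 423.0207650610457 320.94178744267845 198.9943393690966 [-0.15429006 -0.43888992  1.04481177] [-137.23200824   -0.9666716   -55.89828227]
top 466.4577333334926 466.4577333334926 321.78602750522526 200.26471549609218 [0.48000525 0.03414367 1.47541353] [-175.45608972    0.26434339  -89.16361766]
```

View pics/scene0.png

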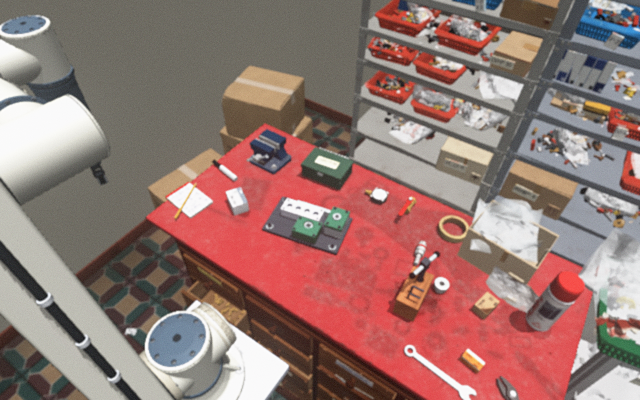

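View pics/top0.png

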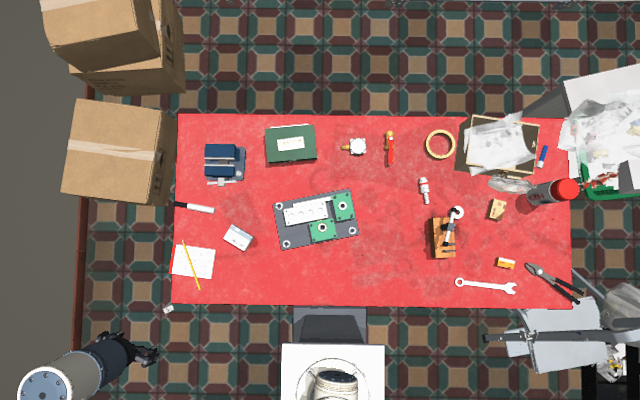

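The top view shows the jig at about (316,220), with the bush at (342,206) and the socket at (322,228). The stand is at (445,237), with the key near (452,215). The scene view shows the stand at (413,293) and the jig at (308,225). I'll zoom in on these.

```bash
cat > h.py <<'E'
from plant import r
import cv2,numpy as np
from scipy.spatial.transform import Rotation as R
def cam(n):
    c=r.capture(n); c["R"]=R.from_euler("xyz",c["attitude"],degrees=True).as_matrix(); return c
def ray(c,u,v,z):
    d=c["R"]@np.array([(u-c["cx"])/c["fx"],(v-c["cy"])/c["fy"],1]); o=np.array(c["origin"])
    return o+d*(z-o[2])/d[2]
def proj(c,p):
    q=c["R"].T@(np.array(p)-c["origin"]); return np.array([c["cx"]+c["fx"]*q[0]/q[2],c["cy"]+c["fy"]*q[1]/q[2]])
def crop(img,x,y,w,h,s): return cv2.resize(img[y:y+h,x:x+w],None,fx=s,fy=s,interpolation=cv2.INTER_CUBIC)
E
python3 - <<'E'
from h import *
t=cv2.imread("pics/top0.png"); s=cv2.imread("pics/scene0.png")
a=np.vstack([np.hstack([crop(t,265,180,100,75,4),crop(t,420,195,100,75,4)]),np.hstack([crop(s,260,190,100,75,4),crop(s,380,235,100,90,4)[:300]])])
cv2.imwrite("pics/c1.png",a); print(a.shape)
E
```

```text
(600, 800, 3)
```

View pics/c1.png

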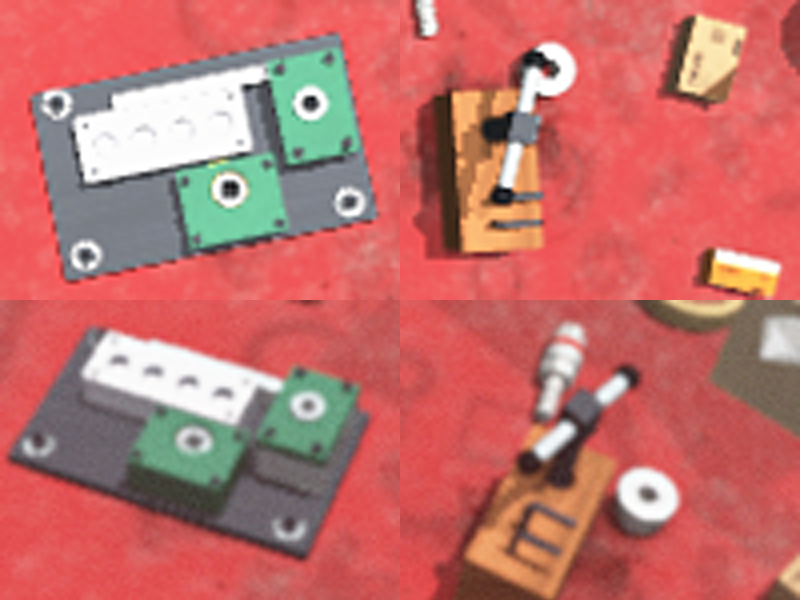

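The crop shows the plate corners (top view) near (273,204), (349,189), (359,234) and (281,250). The socket is at (322,227), the hub near (450,227), and the bar tips near (455,210) and (446,244). Next I measure these with masks.

```bash
cat > m.py <<'E'
from h import *
def big(mask,n=1):
    cs,_=cv2.findContours(mask.astype(np.uint8),cv2.RETR_EXTERNAL,cv2.CHAIN_APPROX_NONE)
    return sorted(cs,key=cv2.contourArea,reverse=True)[:n]
def roi(m,x0,y0,x1,y1):
    k=np.zeros_like(m); k[y0:y1,x0:x1]=m[y0:y1,x0:x1]; return k
def rect(cnt,c,z):
    p=np.array([ray(c,u,v,z)[:2] for u,v in cnt[:,0,:]],np.float32)*1000
    rc=cv2.minAreaRect(p); return rc
E
python3 - <<'E'
from m import *
for n,J,S in(("top",(265,180,365,255),(425,200,470,265)),("scene",(258,190,360,262),(380,245,445,325))):
    c=cam(n); f=c["frame"]; h=cv2.cvtColor(f,cv2.COLOR_BGR2HSV); H,Sa,V=[h[...,i].astype(int) for i in range(3)]
    red=((H<8)|(H>170))&(Sa>110)
    k=big(roi(~red,*J))[0]; print(n,"plate z12",rect(k,c,.012))
    g=(H>55)&(H<95)&(Sa>60)&(V>90)
    for k,z in zip(big(roi(g,*J),2),(.058,.047) ): print(" green",cv2.contourArea(k),cv2.boundingRect(k),"z58",rect(k,c,.058),"z47",rect(k,c,.047))
    w=(Sa<35)&(V>170); k=big(roi(w,*J))[0]; print(" white z44",rect(k,c,.044))
    o=(H>=8)&(H<22)&(Sa>100)&(V>130); k=big(roi(o,*S))[0]; print(" stand z66",rect(k,c,.066))
E
```

```text
top plate z12 ((538.552001953125, 61.761741638183594), (151.01065063476562, 249.2657012939453), 12.483675003051758)
 green 474.0 (309, 218, 28, 24) z58 ((503.3941345214844, 38.81465148925781), (62.35150146484375, 77.39256286621094), 12.107770919799805) z47 ((503.5757141113281, 38.85093307495117), (62.83540344238281, 77.99317932128906), 12.107714653015137)
 green 467.5 (332, 192, 23, 29) z58 ((575.6434326171875, -22.03125), (81.9805908203125, 58.659481048583984), 12.01565933227539) z47 ((576.3855590820312, -22.467201232910156), (82.6167984008789, 59.11470413208008), 12.01565933227539)
 white z44 ((561.9747314453125, 83.76347351074219), (64.0333251953125, 152.59140014648438), 12.165020942687988)
 stand z66 ((486.9590148925781, -326.0341796875), (121.66307067871094, 60.4716682434082), 3.70624041557312)
scene plate z12 ((547.4954223632812, 61.34873962402344), (179.15245056152344, 248.57261657714844), 12.461079597473145)
 green 319.0 (293, 217, 29, 20) z58 ((493.6920471191406, 31.38835906982422), (58.422054290771484, 75.93411254882812), 13.568792343139648) z47 ((500.9151611328125, 36.63056182861328), (59.07328796386719, 76.78054809570312), 13.568785667419434)
 green 297.5 (325, 209, 24, 21) z58 ((572.24267578125, -24.160690307617188), (78.06663513183594, 56.117496490478516), 11.250531196594238) z47 ((580.34130859375, -19.537700653076172), (78.93681335449219, 56.74303436279297), 11.250502586364746)
 white z44 ((556.3499755859375, 82.95732116699219), (59.31489562988281, 151.27345275878906), 12.260512351989746)
 stand z66 ((484.62066650390625, -328.7957458496094), (121.30754089355469, 61.79042053222656), 3.149033308029175)
```

The jig fits consistently: yaw 12.2°, origin about (555,65) mm. The block's +y end is at jig y ≈ +93, so it has about 68 mm to go. First I turn the tool to jig alignment, with the fingers shut, and travel to the block's +y end.

Request:
jog_arm:
  dp:
    - [0,0,0]
    - [0,0,0]
    - [0,0,0]
    - [0,0,0]
    - [0,0,0]
    - [0,0,0]
    - [0,0,0]
    - [0,0,0]
  dr:
    - [0,0,7]
    - [0,0,7]
    - [0,0,7]
    - [0,0,7]
    - [0,0,7]
    - [0,0,7]
    - [0,0,7]
    - [0,0,7]
  fingers: 1
  squeeze: 60

```text
time_s: 0.87
position: [0.2033, 0.5109, 0.231]
tcp_rot: [180.0, -0.0, -78.1]
contact_force: [-0.3, 0.4, -0.4]
width: 0.001
gripper_force: 0.0
```

Request:
jog_arm:
  dp:
    - [32,-21,0]
    - [32,-21,0]
    - [32,-21,0]
    - [32,-21,0]
    - [32,-21,0]
    - [32,-21,0]
    - [32,-21,0]
    - [32,-21,0]
    - [32,-21,0]
    - [32,-21,0]
  dr:
    - [0,0,0]
    - [0,0,0]
    - [0,0,0]
    - [0,0,0]
    - [0,0,0]
    - [0,0,0]
    - [0,0,0]
    - [0,0,0]
    - [0,0,0]
    - [0,0,0]

```text
time_s: 1.7
position: [0.4777, 0.2414, 0.2313]
tcp_rot: [180.0, 0.0, -77.7]
contact_force: [1.0, 1.5, -0.2]
width: 0.002
gripper_force: 0.0
```

Request:
jog_arm:
  dp:
    - [32,-21,0]
    - [32,-21,0]
    - [0,0,0]
    - [0,0,0]
    - [0,0,0]
  dr:
    - [0,0,0]
    - [0,0,0]
    - [0,0,0]
    - [0,0,0]
    - [0,0,0]

```text
time_s: 2.12
position: [0.5312, 0.1894, 0.2309]
tcp_rot: [180.0, 0.0, -77.7]
contact_force: [-0.1, -0.2, 0.0]
width: -0.004
gripper_force: 0.0
```

Request:
jog_arm:
  dp:
    - [0,-3,35]
    - [0,0,35]
    - [0,0,35]
    - [0,0,35]
    - [0,0,35]
    - [0,0,18]
    - [0,0,8]
    - [0,0,6]
    - [0,0,0]
    - [0,0,0]
  dr:
    - [0,0,0]
    - [0,0,0]
    - [0,0,0]
    - [0,0,0]
    - [0,0,0]
    - [0,0,0]
    - [0,0,0]
    - [0,0,0]
    - [0,0,0]
    - [0,0,0]

```text
time_s: 2.95
position: [0.535, 0.1911, 0.0257]
tcp_rot: [-179.9, 0.0, -77.6]
contact_force: [0.2, 0.2, 0.6]
width: -0.0
gripper_force: 0.0
```

Run:
```python
from h import *
a=[crop(cam(n)["frame"],*b,4) for n,b in(("top",(265,160,100,100)),("scene",(255,160,100,100)))]
cv2.imwrite("pics/c2.png",np.hstack(a))
```

```text
(no output)
```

View pics/c2.png

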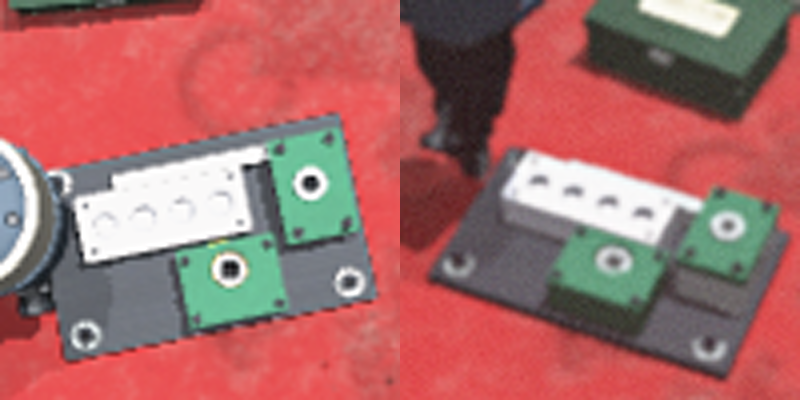

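The finger stands at (268,205) in the top view, just past the block's end at (285,211). I'll push along tool +x and slow down near the end.

Request:
jog_arm:
  dp:
    - [8,1,2]
    - [6,0,1]
    - [4,0,0]
    - [3,0,0]
    - [3,0,0]
    - [4,0,0]
    - [5,0,0]
    - [6,0,0]
    - [6,0,0]
    - [6,0,0]
  dr:
    - [0,0,0]
    - [0,0,0]
    - [0,0,0]
    - [0,0,0]
    - [0,0,0]
    - [0,0,0]
    - [0,0,0]
    - [0,0,0]
    - [0,0,0]
    - [0,0,0]

```text
time_s: 3.88
position: [0.5444, 0.1398, 0.0214]
tcp_rot: [-180.0, 0.0, -77.7]
contact_force: [-0.3, 3.5, 1.1]
width: -0.002
gripper_force: 1.7
```

Request:
jog_arm:
  dp:
    - [6,0,0]
    - [6,0,0]
    - [5,0,0]
    - [4,0,0]
    - [3,0,0]
    - [2,0,0]
    - [2,0,0]
    - [2,0,0]
  dr:
    - [0,0,0]
    - [0,0,0]
    - [0,0,0]
    - [0,0,0]
    - [0,0,0]
    - [0,0,0]
    - [0,0,0]
    - [0,0,0]

```text
time_s: 4.55
position: [0.5507, 0.1108, 0.0214]
tcp_rot: [-180.0, 0.0, -77.7]
contact_force: [-1.0, 4.2, 2.4]
width: 0.003
gripper_force: 2.1
```

Request:
jog_arm:
  dp:
    - [2,0,0]
    - [2,0,0]
    - [1,0,0]
    - [1,0,0]
    - [1,0,0]
  dr:
    - [0,0,0]
    - [0,0,0]
    - [0,0,0]
    - [0,0,0]
    - [0,0,0]

```text
time_s: 4.97
position: [0.5522, 0.104, 0.0214]
tcp_rot: [-180.0, 0.0, -77.7]
contact_force: [-0.3, 4.6, 2.8]
width: 0.0
gripper_force: 2.3
```

Request:
jog_arm:
  dp:
    - [1,0,0]
    - [1,0,0]
    - [0,0,0]
  dr:
    - [0,0,0]
    - [0,0,0]
    - [0,0,0]

```text
time_s: 5.22
position: [0.5526, 0.1019, 0.0214]
tcp_rot: [-180.0, -0.0, -77.7]
contact_force: [-0.8, 4.0, 2.7]
width: -0.002
gripper_force: 2.0
```

Request:
jog_arm:
  dp:
    - [1,0,0]
    - [1,0,0]
    - [0,0,0]
  dr:
    - [0,0,0]
    - [0,0,0]
    - [0,0,0]

```text
time_s: 5.47
position: [0.553, 0.0999, 0.0214]
tcp_rot: [-180.0, -0.0, -77.7]
contact_force: [-1.6, 3.8, 2.9]
width: 0.003
gripper_force: 2.1
```

Request:
jog_arm:
  dp:
    - [1,0,0]
    - [1,0,0]
    - [0,0,0]
  dr:
    - [0,0,0]
    - [0,0,0]
    - [0,0,0]

```text
time_s: 5.72
position: [0.5531, 0.0996, 0.0214]
tcp_rot: [-180.0, 0.1, -77.7]
contact_force: [-2.9, 11.0, 4.0]
width: 0.005
gripper_force: 5.6
```

Request:
jog_arm:
  dp:
    - [2,0,0]
    - [1,0,0]
    - [0,0,0]
    - [0,0,0]
  dr:
    - [0,0,0]
    - [0,0,0]
    - [0,0,0]
    - [0,0,0]

```text
time_s: 6.05
position: [0.5532, 0.0996, 0.0214]
tcp_rot: [-179.9, 0.4, -77.7]
contact_force: [-8.0, 21.6, 7.6]
width: -0.002
gripper_force: 11.3
```

The force climbs without movement, so the block is home against the stop. I'll retreat upwards and compute the key's pose.

Request:
jog_arm:
  dp:
    - [-3,0,0]
    - [-10,0,0]
    - [-20,0,0]
    - [0,0,-20]
    - [0,0,-38]
    - [0,0,-38]
    - [0,0,-38]
    - [0,0,-38]
    - [0,0,-38]
  dr:
    - [0,0,0]
    - [0,0,0]
    - [0,0,0]
    - [0,0,0]
    - [0,0,0]
    - [0,0,0]
    - [0,0,0]
    - [0,0,0]
    - [0,0,0]
  fingers: -1

```text
time_s: 6.8
position: [0.5461, 0.1262, 0.2327]
tcp_rot: [179.9, -0.1, -77.8]
contact_force: [0.7, 0.7, -0.3]
width: 0.996
gripper_force: 0.0
```

Run:
```python
from m import *
t=cam("top"); s=cam("scene")
for c,a,b,h in((t,(455,209.5),(445.75,244),(451.25,226.25)),(s,(436.75,254),(412,275.25),(425.5,260.75))):
    A=ray(c,*a,.133);B=ray(c,*b,.133); d=(A-B)*1e3
    print("bar mid",np.round((A+B)*500,1),"len",np.linalg.norm(d),"yaw",np.degrees(np.arctan2(d[1],d[0])),"hub z133",np.round(ray(c,*h,.133)*1e3,1),"z150",np.round(ray(c,*h,.150)*1e3,1))
for off in((487,-326),(484.6,-328.8)): print("hole",np.array(off)+30*np.array([np.cos(np.radians(3.5)),np.sin(np.radians(3.5))]))
```

```text
bar mid [ 515.7 -328.3  133. ] len 102.96531663969034 yaw -15.333788415035256 hub z133 [ 517.1 -330.8  133. ] z150 [ 516.6 -326.2  150. ]
bar mid [ 515.9 -327.   133. ] len 100.14414009414504 yaw -14.510140885855057 hub z133 [ 527.6 -324.1  133. ] z150 [ 514.9 -326.3  150. ]
hole [ 516.94404395 -324.16854381]
hole [ 514.54404395 -326.96854381]
```

Request:
jog_arm:
  dp:
    - [0,0,0]
    - [0,0,0]
    - [0,0,0]
    - [0,0,0]
    - [0,0,0]
    - [0,0,0]
    - [0,0,0]
    - [0,0,0]
    - [0,0,0]
    - [0,0,0]
  dr:
    - [0,0,-7]
    - [0,0,-7]
    - [0,0,-7]
    - [0,0,-7]
    - [0,0,-7]
    - [0,0,-7]
    - [0,0,-7]
    - [0,0,-7]
    - [0,0,-7]
    - [0,0,0]

```text
time_s: 7.73
position: [0.5465, 0.1265, 0.2303]
tcp_rot: [179.9, 0.1, -14.5]
contact_force: [0.5, -0.6, 0.2]
width: 1.0
gripper_force: 0.0
```

Request:
jog_arm:
  dp:
    - [7.4,37,0]
    - [7.4,37,0]
    - [7.4,37,0]
    - [7.4,37,0]
    - [7.4,37,0]
    - [7.4,37,0]
    - [7.4,37,0]
    - [7.4,37,0]
    - [7.4,37,0]
    - [7.4,37,0]
  dr:
    - [0,0,0]
    - [0,0,0]
    - [0,0,0]
    - [0,0,0]
    - [0,0,0]
    - [0,0,0]
    - [0,0,0]
    - [0,0,0]
    - [0,0,0]
    - [0,0,0]

```text
time_s: 8.57
position: [0.5236, -0.2514, 0.2307]
tcp_rot: [179.9, 0.1, -15.0]
contact_force: [1.2, 0.3, 0.4]
width: 1.003
gripper_force: 0.0
```

Request:
jog_arm:
  dp:
    - [7.4,37,0]
    - [7.4,37,0]
    - [0,0,0]
    - [0,0,0]
  dr:
    - [0,0,0]
    - [0,0,0]
    - [0,0,0]
    - [0,0,0]

```text
time_s: 8.9
position: [0.5189, -0.3267, 0.2298]
tcp_rot: [180.0, 0.2, -15.1]
contact_force: [0.1, 0.3, -0.2]
width: 0.997
gripper_force: 0.0
```

Run:
```python
from m import *
o=r.observe(); print(o["position"],o["tcp_rot"])
t=cam("top"); f=t["frame"]; h=cv2.cvtColor(f,cv2.COLOR_BGR2HSV); H,Sa,V=[h[...,i].astype(int) for i in range(3)]
s=cam("scene")["frame"]
cv2.imwrite("pics/c3.png",np.hstack([crop(f,265,175,100,100,4),crop(s,370,205,100,100,4)]))
w=(Sa<35)&(V>170); k=big(roi(w,265,180,365,255))[0]; print(" white z44",rect(k,t,.044))
```

```text
[ 0.5189304  -0.32670936  0.22977725] [ 1.79970130e+02  1.65240000e-01 -1.51384457e+01]
 white z44 ((565.3639526367188, 66.65599822998047), (61.01953887939453, 121.2890853881836), 12.137407302856445)
```

View pics/c3.png

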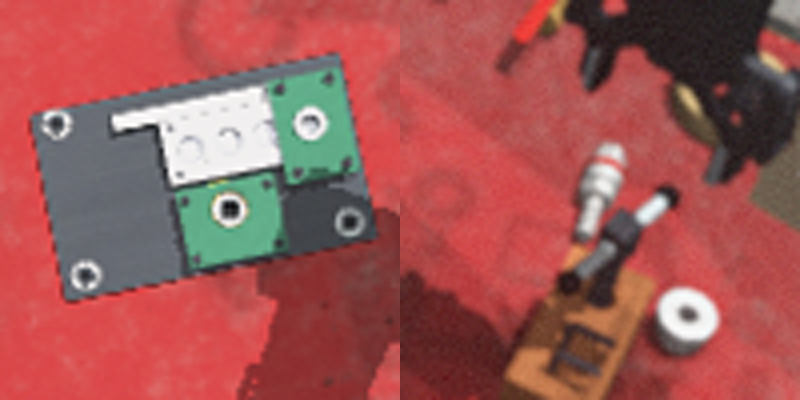

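The left crop shows the block home: its end is about 36 mm short of the fence end and its far part is under the plate. The right crop shows the open gripper above the key, with the hub at (525,259) in scene pixels. I'll descend and grip.

Request:
jog_arm:
  dp:
    - [-2.8,1,30]
    - [0,0,30]
    - [0,0,25]
    - [0,0,15]
    - [0,0,10]
    - [0,0,6]
    - [0,0,0]
    - [0,0,0]
  dr:
    - [0,0,0]
    - [0,0,0]
    - [0,0,0]
    - [0,0,0]
    - [0,0,0]
    - [0,0,0]
    - [0,0,0]
    - [0,0,0]

```text
time_s: 9.67
position: [0.5178, -0.3247, 0.1163]
tcp_rot: [180.0, -0.1, -14.7]
contact_force: [-0.6, 0.1, 0.5]
width: 1.002
gripper_force: 0.0
```

Request:
jog_arm:
  dp:
    - [0,0,0]
    - [0,0,0]
    - [0,0,0]
    - [0,0,0]
    - [0,0,0]
    - [0,0,0]
    - [0,0,0]
    - [0,0,0]
  dr:
    - [0,0,0]
    - [0,0,0]
    - [0,0,0]
    - [0,0,0]
    - [0,0,0]
    - [0,0,0]
    - [0,0,0]
    - [0,0,0]
  fingers: 1
  squeeze: 60

```text
time_s: 10.33
position: [0.5174, -0.3251, 0.1157]
tcp_rot: [180.0, -0.0, -14.7]
contact_force: [-0.3, 0.2, 3.0]
width: 0.229
gripper_force: 60.1
```

Gripped (19.5 mm opening). Lift straight up.

Request:
jog_arm:
  dp:
    - [0,0,-5]
    - [0,0,-10]
    - [0,0,-20]
    - [0,0,-25]
    - [0,0,-25]
    - [0,0,-25]
    - [0,0,0]
    - [0,0,0]
    - [0,0,0]
  dr:
    - [0,0,0]
    - [0,0,0]
    - [0,0,0]
    - [0,0,0]
    - [0,0,0]
    - [0,0,0]
    - [0,0,0]
    - [0,0,0]
    - [0,0,0]
  squeeze: 90

```text
time_s: 11.08
position: [0.5167, -0.3243, 0.2243]
tcp_rot: [-179.9, 0.1, -14.7]
contact_force: [-0.1, -0.5, -3.4]
width: 0.221
gripper_force: 88.8
```

Request:
jog_arm:
  dp:
    - [0,0,0]
    - [0,0,0]
    - [-3.7,-36,0]
    - [-3.7,-36,0]
    - [-3.7,-36,0]
    - [-3.7,-36,0]
    - [-3.7,-36,0]
    - [-3.7,-36,0]
    - [-3.7,-36,0]
    - [-3.7,-36,0]
  dr:
    - [0,0,-5]
    - [0,0,-5]
    - [0,0,0]
    - [0,0,0]
    - [0,0,0]
    - [0,0,0]
    - [0,0,0]
    - [0,0,0]
    - [0,0,0]
    - [0,0,0]

```text
time_s: 11.92
position: [0.5099, -0.0337, 0.2237]
tcp_rot: [180.0, 0.2, -4.7]
contact_force: [1.2, -0.0, -3.4]
width: 0.222
gripper_force: 89.2
```

Request:
jog_arm:
  dp:
    - [-4,-36,0]
    - [-3,-34,0]
    - [0,0,10]
    - [0,0,15]
    - [0,0,10]
    - [0,0,0]
    - [0,0,0]
    - [0,0,0]
  dr:
    - [0,0,0]
    - [0,0,0]
    - [0,0,0]
    - [0,0,0]
    - [0,0,0]
    - [0,0,0]
    - [0,0,0]
    - [0,0,0]

```text
time_s: 12.58
position: [0.5103, 0.0344, 0.1906]
tcp_rot: [180.0, -0.0, -4.7]
contact_force: [0.3, -0.1, -2.8]
width: 0.219
gripper_force: 89.3
```

Run:
```python
from m import *
o=r.observe(); print(o["position"],o["tcp_rot"])
s=cam("scene"); t=cam("top")
s0=cv2.imread("pics/scene0.png"); t0=cv2.imread("pics/top0.png")
cv2.imwrite("pics/s_hover.png",s["frame"])
cv2.imwrite("pics/c4.png",np.vstack([np.hstack([crop(s["frame"],270,170,66,50,6),crop(s0,285,205,66,50,6)]),np.hstack([crop(t0,300,205,66,50,6),crop(t["frame"],290,185,66,50,6)])]))
p=o["position"]
for c,n in((s,"s"),(t,"t")):
    for q in((.5119,.0407,.047),(p[0],p[1],p[2]-.1077),(p[0],p[1],p[2]+.017)): print(n,q,proj(c,q))
```

```text
[0.51028734 0.03438275 0.19061302] [ 1.79977190e+02 -1.59322814e-02 -4.74170657e+00]
s (0.5119, 0.0407, 0.047) [307.67199307 223.54508304]
s (np.float64(0.5102873372574828), np.float64(0.034382746118420966), np.float64(0.08291302441267796)) [309.01628412 217.1531143 ]
s (np.float64(0.5102873372574828), np.float64(0.034382746118420966), np.float64(0.20761302441267798)) [308.84369909 187.91618191]
t (0.5119, 0.0407, 0.047) [321.94959346 226.84266927]
t (np.float64(0.5102873372574828), np.float64(0.034382746118420966), np.float64(0.08291302441267796)) [324.00927461 227.14494732]
t (np.float64(0.5102873372574828), np.float64(0.034382746118420966), np.float64(0.20761302441267798)) [324.01559378 226.14451428]
```

View pics/c4.png

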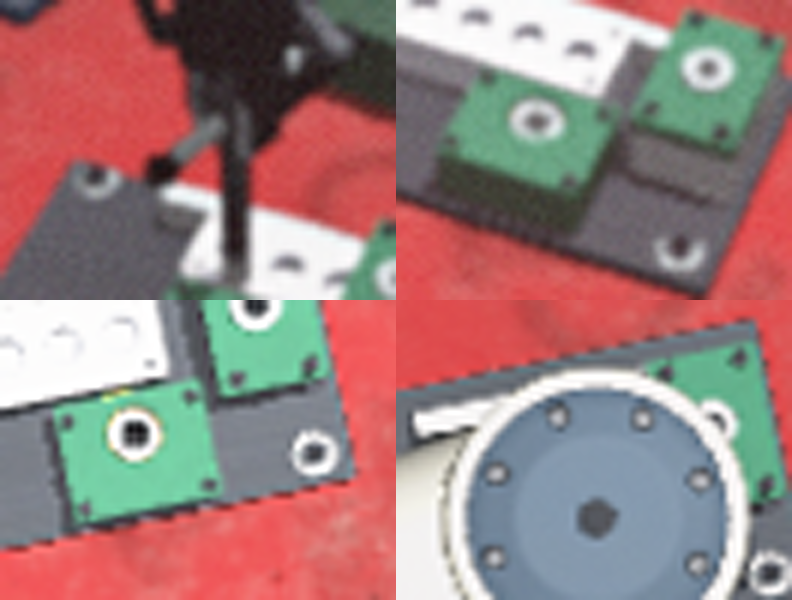

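The key hangs vertically with its tip at scene (309,217), where kinematics predicts it. The socket is at scene (308.1,224.8) and top (321.9,226.9). I'll move over it, lower, and compare.

Request:
jog_arm:
  dp:
    - [0,-3,5]
    - [0,-2.5,8]
    - [0,0,8]
    - [0,0,0]
    - [0,0,0]
    - [0,0,0]
  dr:
    - [0,0,0]
    - [0,0,0]
    - [0,0,0]
    - [0,0,0]
    - [0,0,0]
    - [0,0,0]

```text
time_s: 13.18
position: [0.5106, 0.0404, 0.1693]
tcp_rot: [180.0, 0.0, -4.7]
contact_force: [0.3, 0.3, -3.9]
width: 0.225
gripper_force: 89.4
```

Run:
```python
from m import *
o=r.observe(); p=o["position"]; print(p)
s=cam("scene"); cv2.imwrite("pics/s2.png",s["frame"])
cv2.imwrite("pics/c5.png",np.hstack([crop(s["frame"],285,190,40,60,10),crop(cv2.imread("pics/scene0.png"),285,190,40,60,10)]))
print("tip proj",proj(s,(p[0],p[1],p[2]-.1077)),"socket scene",ray(s,308.1,224.75,.044),ray(s,308.1,224.75,.047))
```

```text
[0.51057395 0.04035247 0.16927783]
tip proj [307.4822589  220.80330159] socket scene [0.51077392 0.03832581 0.044     ] [0.50878035 0.03689533 0.047     ]
```

View pics/c5.png

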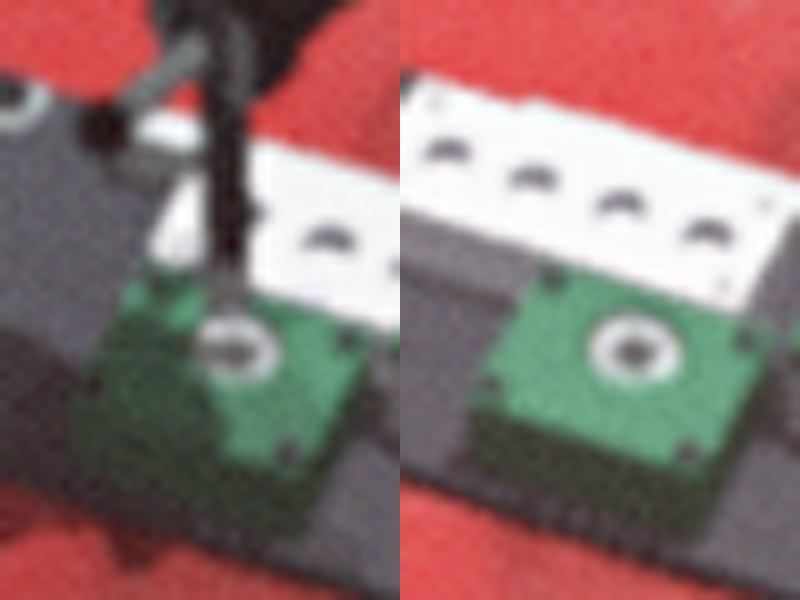

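The tip at scene (307.7,220.5) agrees with the prediction. The socket is at (308.0,224.6), which gives about (511.4, 38.6) mm. I'll correct by (+0.8, −1.8) mm and go down.

Request:
jog_arm:
  dp:
    - [1,1.7,0]
    - [0,0,6]
    - [0,0,6]
    - [0,0,4]
    - [0,0,3]
    - [0,0,3]
    - [0,0,0]
    - [0,0,0]
  dr:
    - [0,0,0]
    - [0,0,0]
    - [0,0,0]
    - [0,0,0]
    - [0,0,0]
    - [0,0,0]
    - [0,0,0]
    - [0,0,0]

```text
time_s: 13.9
position: [0.5113, 0.0386, 0.1472]
tcp_rot: [180.0, 0.0, -4.7]
contact_force: [-0.5, -0.7, -2.6]
width: 0.224
gripper_force: 89.4
```

Request:
jog_arm:
  dp:
    - [0,0,2]
    - [0,0,2]
    - [0,0,0]
  dr:
    - [0,0,0]
    - [0,0,0]
    - [0,0,0]

```text
time_s: 14.15
position: [0.5116, 0.0388, 0.1433]
tcp_rot: [-180.0, -0.0, -4.7]
contact_force: [0.5, 1.7, -3.0]
width: 0.226
gripper_force: 89.9
```

Request:
jog_arm:
  dp:
    - [0,0,2]
    - [0,0,2]
    - [0,0,0]
  dr:
    - [0,0,0]
    - [0,0,0]
    - [0,0,0]

```text
time_s: 14.4
position: [0.5116, 0.039, 0.139]
tcp_rot: [-180.0, -0.0, -4.7]
contact_force: [0.8, 1.4, -2.8]
width: 0.219
gripper_force: 89.4
```

The square has entered. Continue almost to the floor.

Request:
jog_arm:
  dp:
    - [0,0,2]
    - [0,0,2]
    - [0,0,2]
    - [0,0,1]
    - [0,0,0]
  dr:
    - [0,0,0]
    - [0,0,0]
    - [0,0,0]
    - [0,0,0]
    - [0,0,0]

```text
time_s: 14.82
position: [0.5116, 0.0389, 0.1321]
tcp_rot: [-180.0, -0.0, -4.7]
contact_force: [1.5, 3.0, -3.2]
width: 0.224
gripper_force: 89.6
```

Request:
jog_arm:
  dp:
    - [0,-0.4,1]
    - [0,0,0]
    - [0,0,0]
    - [0,0,0]
    - [0,0,0]
    - [0,0,0]
    - [0,0,0]
    - [0,0,0]
  dr:
    - [0,0,0]
    - [0,0,4]
    - [0,0,5]
    - [0,0,5]
    - [0,0,5]
    - [0,0,5]
    - [0,0,5]
    - [0,0,0]

```text
time_s: 15.48
position: [0.5121, 0.0391, 0.1314]
tcp_rot: [-179.9, -0.1, -33.9]
contact_force: [4.0, 1.5, -3.2]
width: 0.222
gripper_force: 89.4
```

```bash
python3 -c "
from h import *
o=r.observe();print(o['position'],o['tcp_rot'],o['contact_force'],o['moment'],o['joints'])"
```

```text
[0.5121338  0.03911062 0.13135151] [-1.79949585e+02 -6.89991578e-02 -3.38603163e+01] [ 3.95638244  1.51334919 -3.20891334] [ 0.89496254 -1.55568586  0.08953851] [ 2.18824103e+01  1.35750554e+01 -1.01060280e+01  3.13033644e-02
 -6.62384103e+01  3.42447108e+01]
```

Request:
jog_arm:
  dp:
    - [0,0,0]
    - [0,0,0]
    - [0,0,0]
    - [0,0,0]
    - [0,0,0]
    - [0,0,0]
    - [0,0,0]
  dr:
    - [0,0,5]
    - [0,0,5]
    - [0,0,5]
    - [0,0,5]
    - [0,0,5]
    - [0,0,5]
    - [0,0,0]

```text
time_s: 16.07
position: [0.5122, 0.0388, 0.1314]
tcp_rot: [-179.9, -0.1, -63.7]
contact_force: [4.0, 0.5, -5.2]
width: 0.226
gripper_force: 89.3
```

```bash
python3 -c "
from h import *
o=r.observe();print(o['position'],o['tcp_rot'],o['contact_force'],o['moment'])"
```

```text
[0.51216235 0.03875355 0.13135657] [-1.79945895e+02 -7.37777123e-02 -6.36921978e+01] [ 4.02043164  0.49232237 -5.19111965] [ 0.25049013 -2.11515557  0.17509995]
```

Request:
jog_arm:
  dp:
    - [-0.2,0.4,0]
    - [0,0,0]
    - [0,0,0]
    - [0,0,0]
    - [0,0,0]
    - [0,0,0]
  dr:
    - [0,0,0]
    - [0,0,4]
    - [0,0,4]
    - [0,0,4]
    - [0,0,3]
    - [0,0,0]

```text
time_s: 16.57
position: [0.5119, 0.0386, 0.1314]
tcp_rot: [-179.9, -0.1, -78.5]
contact_force: [5.9, -0.4, -6.1]
width: 0.22
gripper_force: 89.1
```

```bash
python3 -c "
from h import *
o=r.observe();print(o['position'],o['tcp_rot'],o['contact_force'],o['moment'])"
```

```text
[0.51187236 0.03860932 0.1314009 ] [-1.79915737e+02 -8.45542763e-02 -7.85141695e+01] [ 5.86784379 -0.44351258 -6.13933152] [-0.19870627 -2.59073531  0.55755558]
```

Request:
jog_arm:
  dp:
    - [0,0,0]
    - [0,0,0]
    - [0,0,0]
    - [0,0,0]
  dr:
    - [0,0,2]
    - [0,0,2]
    - [0,0,2]
    - [0,0,0]

```text
time_s: 16.9
position: [0.5118, 0.0385, 0.1314]
tcp_rot: [-179.9, -0.1, -84.4]
contact_force: [5.5, -1.0, -5.7]
width: 0.218
gripper_force: 89.2
```

```bash
python3 -c "
from h import *
o=r.observe();print(o['position'],o['tcp_rot'],o['contact_force'],o['moment'])"
```

```text
[0.51180578 0.03850206 0.13139916] [-1.79917317e+02 -8.91915870e-02 -8.44387202e+01] [ 5.49188896 -0.97682585 -5.70532555] [-0.2868003  -2.5503471   0.72819175]
```

Request:
jog_arm:
  dp:
    - [0,0,0]
    - [0,0,0]
    - [0,0,0]
    - [0,0,0]
  dr:
    - [0,0,2]
    - [0,0,2]
    - [0,0,2]
    - [0,0,0]

```text
time_s: 17.23
position: [0.5118, 0.0384, 0.1314]
tcp_rot: [-179.9, -0.1, -90.4]
contact_force: [6.1, -1.0, -5.4]
width: 0.22
gripper_force: 89.2
```

```bash
python3 -c "
from h import *
o=r.observe();print(o['position'],o['tcp_rot'],o['contact_force'],o['moment'])"
```

```text
[0.51176034 0.03842644 0.1313795 ] [-1.79914964e+02 -9.17062750e-02 -9.04344014e+01] [ 6.13224298 -0.99289903 -5.35150115] [-0.45978606 -2.48707078  0.77938529]
```

Request:
jog_arm:
  dp:
    - [0,0,0]
    - [0,0,0]
    - [0,0,0]
    - [0,0,0]
  dr:
    - [0,0,2]
    - [0,0,2]
    - [0,0,2]
    - [0,0,0]

```text
time_s: 17.57
position: [0.5117, 0.0383, 0.1314]
tcp_rot: [-179.9, -0.1, -96.4]
contact_force: [5.7, -1.4, -5.0]
width: 0.221
gripper_force: 89.2
```

```bash
python3 -c "
from h import *
o=r.observe();print(o['position'],o['tcp_rot'],o['contact_force'],o['moment'])"
```

```text
[0.51167778 0.03830423 0.13140445] [-1.79913158e+02 -9.41233904e-02 -9.64396600e+01] [ 5.6995747  -1.40948605 -5.02759963] [-0.50578203 -2.44278658  0.72926525]
```

Request:
jog_arm:
  dp:
    - [0,0,0]
    - [0,0,0]
    - [0,0,0]
    - [0,0,0]
    - [0,0,0]
  dr:
    - [0,0,0]
    - [0,0,0]
    - [0,0,2]
    - [0,0,2]
    - [0,0,0]
  squeeze: 120

```text
time_s: 17.98
position: [0.5116, 0.0383, 0.1314]
tcp_rot: [-179.9, -0.1, -100.4]
contact_force: [4.7, -1.4, -5.7]
width: 0.216
gripper_force: 117.2
```

Run:
```python
from h import *
o=r.observe();print(o['position'],o['tcp_rot'],o['contact_force'],o['moment'])
s=cam("scene"); p=o["position"]; y=np.radians(o["tcp_rot"][2]); f=s["frame"].copy()
big=crop(f,270,170,80,60,10)
for a in(-.05,.05):
    q=proj(s,(p[0]+a*np.cos(y),p[1]+a*np.sin(y),p[2]+.0173)); print(q)
    cv2.circle(big,tuple(int(v) for v in ((q-[270,170]+.5)*10)),6,(0,255,255),2)
cv2.imwrite("pics/c6.png",big)
```

```text
[0.51164678 0.03829153 0.13144446] [-1.79911131e+02 -9.29571690e-02 -1.00427115e+02] [ 4.74949251 -1.41250731 -5.69720351] [-0.6206143  -2.31628411  0.86551174]
[296.14215514 192.41595975]
[320.50291355 210.74546941]
```

View pics/c6.png

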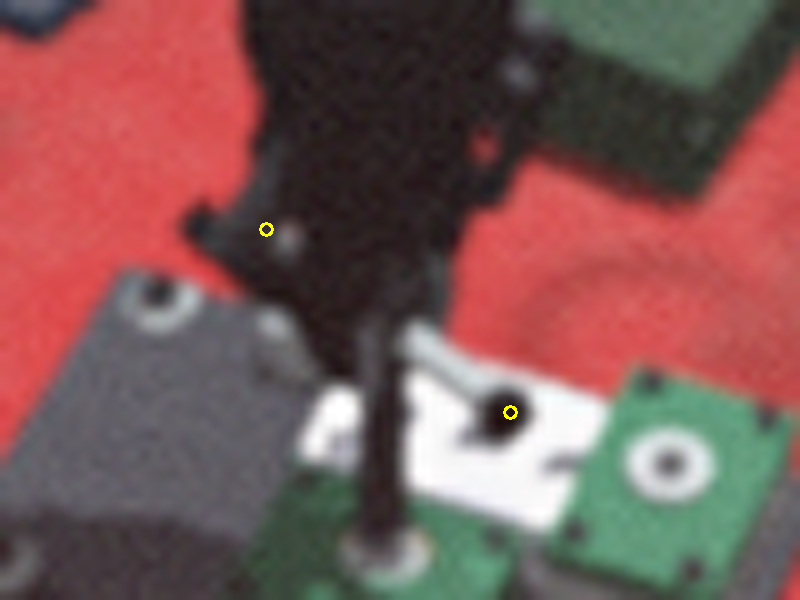

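The right bar cap is at about scene (320.5,211). I'll measure the real key yaw from it.

Run:
```python
from m import *
o=r.observe();p=o['position']
s=cam("scene"); f=s["frame"]; 
for yw in(-84,-88,-92,-96,-100,-104):
    y=np.radians(yw); print(yw,[np.round(proj(s,(p[0]+a*np.cos(y),p[1]+a*np.sin(y),p[2]+.0173)),1) for a in(.025,.046)])
V=f.max(2); k=big(roi(V<70,316,204,326,218))[0]; m=cv2.moments(k); print("cap",m["m10"]/m["m00"],m["m01"]/m["m00"],cv2.contourArea(k),cv2.boundingRect(k))
print(V[200:218,308:326])
```

```text
-84 [array([315.7, 204.5]), array([322.3, 207.2])]
-88 [array([315.4, 204.9]), array([321.7, 207.9])]
-92 [array([315.1, 205.3]), array([321.1, 208.6])]
-96 [array([314.7, 205.7]), array([320.3, 209.3])]
-100 [array([314.3, 206. ]), array([319.6, 209.9])]
-104 [array([313.8, 206.3]), array([318.8, 210.5])]
cap 319.92592592592587 211.14814814814815 4.5 (319, 210, 3, 4)
[[ 54  54  51  48  48  63  93 162 208 217 214 213 206 202 192 183 188 188]
 [ 61  49  51  69  65  67 107 176 213 213 214 208 202 201 187 185 186 190]
 [ 58  58  86 133 130  97 126 187 215 210 212 206 204 194 185 187 189 194]
 [ 62  73 120 183 196 158 160 194 212 212 210 211 196 194 184 182 187 198]
 [ 68  84 134 190 217 201 192 200 206 211 211 206 196 188 189 184 189 198]
 [ 62  68 111 162 190 210 206 207 202 209 211 210 204 195 185 183 191 203]
 [ 59  55  83 131 171 186 203 209 205 211 216 219 206 199 196 188 191 201]
 [ 58  51 112 186 197 174 173 195 211 221 216 216 206 208 211 206 202 198]
 [ 54  63 142 228 243 219 182 178 190 207 199 181 162 172 203 221 227 223]
 [ 57  59 130 227 252 245 235 202 174 169 140 102  76  93 147 224 247 245]
 [ 49  48 100 197 245 250 250 242 204 144  84  49  39  39  91 202 249 250]
 [ 43  46  90 180 241 249 251 250 230 153  77  41  38  35  78 189 244 249]
 [ 42  54 121 213 248 250 249 243 210 146  79  41  40  57 131 219 247 249]
 [ 43  60 142 233 251 249 245 220 167 124  93  65  73 126 209 245 251 250]
 [ 50  67 154 242 251 249 240 216 186 169 148 134 157 212 247 251 249 243]
 [ 47  66 149 240 251 248 243 239 237 234 229 218 231 248 251 246 234 206]
 [ 47  66 151 243 252 250 249 246 248 248 249 246 247 249 249 237 201 160]
 [ 51  66 150 237 253 252 249 249 247 249 248 247 248 249 248 238 215 202]]
```

The cap agrees with a key yaw of about −100°, so the key isn't slipping much. Now I'll back off in small steps to see where the torque vanishes, which gives the cam angle.

Request:
jog_arm:
  dp:
    - [0,0,0]
    - [0,0,0]
    - [0,0,0]
  dr:
    - [0,0,-2]
    - [0,0,-2]
    - [0,0,0]

```text
time_s: 18.33
position: [0.5117, 0.0383, 0.1315]
tcp_rot: [-179.9, -0.1, -96.3]
contact_force: [5.6, -1.2, -5.7]
width: 0.219
gripper_force: 117.1
```

```bash
python3 -c "
from h import *
o=r.observe();print(o['tcp_rot'],o['contact_force'],o['moment'])"
```

```text
[-1.79912584e+02 -7.11596441e-02 -9.63074522e+01] [ 5.57518349 -1.21784782 -5.73991243] [-0.50020301 -2.40571907  0.26055587]
```

Request:
jog_arm:
  dp:
    - [0,0,0]
    - [0,0,0]
    - [0,0,0]
  dr:
    - [0,0,-2]
    - [0,0,-2]
    - [0,0,0]

```text
time_s: 18.58
position: [0.5117, 0.0384, 0.1315]
tcp_rot: [-179.9, -0.1, -92.3]
contact_force: [4.8, -0.4, -5.1]
width: 0.215
gripper_force: 117.2
```

```bash
python3 -c "
from h import *
o=r.observe();print(o['tcp_rot'],o['contact_force'],o['moment'])"
```

```text
[-1.79912177e+02 -7.01004120e-02 -9.23147190e+01] [ 4.79254585 -0.44313936 -5.08372493] [-0.42852993 -2.45182525  0.22308496]
```

The torque fell as soon as I reversed at −96°, with the key driven past any possible lead, so the cam is at its stop. I'll relieve the side force and lift out.

Request:
jog_arm:
  dp:
    - [0,-0.8,0]
    - [0,0,0]
    - [0,0,-2]
    - [0,0,-3]
    - [0,0,0]
  dr:
    - [0,0,-2]
    - [0,0,0]
    - [0,0,0]
    - [0,0,0]
    - [0,0,0]

```text
time_s: 19.0
position: [0.51, 0.0386, 0.1321]
tcp_rot: [179.7, -0.0, -90.7]
contact_force: [9.5, -1.6, -24.7]
width: 0.216
gripper_force: 120.7
```

```bash
python3 -c "
from h import *
o=r.observe();print(o['position'],o['tcp_rot'],o['contact_force'],o['moment'])"
```

```text
[0.51003637 0.03862042 0.13209445] [ 1.79663353e+02 -4.02001293e-02 -9.06708191e+01] [  9.48213895  -1.63711271 -24.66195621] [-0.72169523 -4.21181694  0.15719125]
```

It binds, and the residual torque is still positive. I'll go back down a little and unwind more play.

Request:
jog_arm:
  dp:
    - [0,0,4]
    - [0,0,0]
    - [0,0,0]
    - [0,0,0]
  dr:
    - [0,0,0]
    - [0,0,-2]
    - [0,0,-2]
    - [0,0,0]

```text
time_s: 19.33
position: [0.5106, 0.0385, 0.1318]
tcp_rot: [179.9, -0.0, -86.6]
contact_force: [1.1, -0.5, -3.5]
width: 0.213
gripper_force: 124.0
```

```bash
python3 -c "
from h import *
o=r.observe();print(o['position'],o['tcp_rot'],o['contact_force'],o['moment'])"
```

```text
[0.51064633 0.03849103 0.13183956] [ 1.79853773e+02 -4.46929342e-02 -8.65714044e+01] [ 1.09067847 -0.52373995 -3.47754182] [-0.32780796 -0.40867869  0.12306409]
```

Request:
jog_arm:
  dp:
    - [0,0,0]
    - [0,0,-2]
    - [0,0,-2]
    - [0,0,0]
  dr:
    - [0,0,-3]
    - [0,0,0]
    - [0,0,0]
    - [0,0,0]

```text
time_s: 19.67
position: [0.5102, 0.0386, 0.1334]
tcp_rot: [179.7, -0.0, -83.8]
contact_force: [5.4, -2.0, -18.7]
width: 0.216
gripper_force: 121.7
```

```bash
python3 -c "
from h import *
o=r.observe();print(o['position'],o['tcp_rot'],o['contact_force'],o['moment'])"
```

```text
[0.51024091 0.0386069  0.13344067] [ 1.79722621e+02 -1.41458880e-02 -8.38272174e+01] [  5.39436547  -1.96885288 -18.74004073] [-0.83281771 -2.65854007  0.11727048]
```

Request:
jog_arm:
  dp:
    - [0,0,2]
    - [0,0,0]
    - [0,0,0]
    - [0,0,0]
  dr:
    - [0,0,-2]
    - [0,0,-2]
    - [0,0,0]
    - [0,0,0]

```text
time_s: 20.0
position: [0.5107, 0.0385, 0.1337]
tcp_rot: [179.8, -0.0, -79.8]
contact_force: [0.1, -1.0, -6.4]
width: 0.214
gripper_force: 123.7
```

```bash
python3 -c "
from h import *
o=r.observe();print(o['position'],o['tcp_rot'],o['contact_force'],o['moment'])"
```

```text
[0.51068041 0.03854369 0.13370392] [ 1.79842289e+02 -2.37825635e-02 -7.98246542e+01] [ 0.09489978 -1.04679566 -6.39237356] [-0.7099071  -0.18837034 -0.02091149]
```

Request:
jog_arm:
  dp:
    - [0,0,0]
    - [0,0,0]
    - [0,0,0]
  dr:
    - [0,0,-2]
    - [0,0,-1]
    - [0,0,0]

```text
time_s: 20.25
position: [0.511, 0.0387, 0.1342]
tcp_rot: [179.9, -0.0, -76.7]
contact_force: [-0.7, -1.4, -3.6]
width: 0.214
gripper_force: 124.1
```

```bash
python3 -c "
from h import *
o=r.observe();print(o['position'],o['tcp_rot'],o['contact_force'],o['moment'])"
```

```text
[0.5109721  0.03868147 0.13419907] [ 1.79901194e+02 -1.03563699e-02 -7.67386586e+01] [-0.67207296 -1.44679183 -3.56675615] [-0.67300372  0.5561563  -0.00463486]
```

Torque is now zero, and only the key's weight remains (−3.6 N). I'll lift gently.

Request:
jog_arm:
  dp:
    - [0,0,-2]
    - [0,0,-2]
    - [0,0,0]
  dr:
    - [0,0,0]
    - [0,0,0]
    - [0,0,0]

```text
time_s: 20.5
position: [0.5112, 0.0388, 0.1385]
tcp_rot: [179.9, -0.0, -76.7]
contact_force: [-3.2, -1.8, -2.0]
width: 0.216
gripper_force: 124.3
```

```bash
python3 -c "
from h import *
o=r.observe();print(o['position'],o['tcp_rot'],o['contact_force'],o['moment'])"
```

```text
[0.51115972 0.03879515 0.1384866 ] [ 1.79927444e+02 -4.34055281e-03 -7.67447866e+01] [-3.23504302 -1.78230289 -1.96211825] [-0.76291836  1.20208983  0.02782181]
```

Free now. Lift out and clear.

Request:
jog_arm:
  dp:
    - [0,0,-3]
    - [0,0,-4]
    - [0,0,-6]
    - [0,0,-10]
    - [0,0,-15]
    - [0,0,-20]
    - [0,0,-20]
    - [0,0,-10]
    - [0,0,0]
    - [0,0,0]
  dr:
    - [0,0,0]
    - [0,0,0]
    - [0,0,0]
    - [0,0,0]
    - [0,0,0]
    - [0,0,0]
    - [0,0,0]
    - [0,0,0]
    - [0,0,0]
    - [0,0,0]

```text
time_s: 21.33
position: [0.512, 0.0394, 0.2266]
tcp_rot: [-179.9, 0.1, -76.7]
contact_force: [0.1, 0.4, -4.0]
width: 0.214
gripper_force: 124.1
```

Request:
jog_arm:
  dp:
    - [0,0,0]
    - [0,0,0]
    - [0,0,0]
    - [0,0,0]
    - [0,0,0]
    - [0,0,0]
    - [0,0,0]
    - [0,0,0]
    - [0,0,0]
    - [0,0,0]
  dr:
    - [0,0,-6.9]
    - [0,0,-6.9]
    - [0,0,-6.9]
    - [0,0,-6.9]
    - [0,0,-6.9]
    - [0,0,-6.9]
    - [0,0,-6.9]
    - [0,0,-6.9]
    - [0,0,-6.8]
    - [0,0,0]

```text
time_s: 22.17
position: [0.5111, 0.039, 0.2247]
tcp_rot: [179.9, 0.1, -14.5]
contact_force: [-0.1, -0.2, -2.1]
width: 0.213
gripper_force: 124.1
```

Request:
jog_arm:
  dp:
    - [9.7,35,0]
    - [9.7,35,0]
    - [9.7,35,0]
    - [9.7,35,0]
    - [9.7,35,0]
    - [9.7,35,0]
    - [9.7,35,0]
    - [9.7,35,0]
    - [9.7,35,0]
    - [9.7,35,0]
  dr:
    - [0,0,0]
    - [0,0,0]
    - [0,0,0]
    - [0,0,0]
    - [0,0,0]
    - [0,0,0]
    - [0,0,0]
    - [0,0,0]
    - [0,0,0]
    - [0,0,0]

```text
time_s: 23.0
position: [0.5162, -0.3257, 0.225]
tcp_rot: [-180.0, 0.1, -14.9]
contact_force: [1.2, 0.1, -3.3]
width: 0.213
gripper_force: 124.2
```

Request:
jog_arm:
  dp:
    - [0,0,0]
    - [0,0,10]
    - [0,0,10]
    - [0,0,10]
    - [0,0,0]
    - [0,0,0]
  dr:
    - [0,0,0]
    - [0,0,0]
    - [0,0,0]
    - [0,0,0]
    - [0,0,0]
    - [0,0,0]

```text
time_s: 23.5
position: [0.5163, -0.323, 0.1952]
tcp_rot: [-180.0, 0.1, -14.7]
contact_force: [-0.1, -0.1, -2.0]
width: 0.219
gripper_force: 124.0
```

Run:
```python
from m import *
o=r.observe(); p=o["position"]; print(p,o["tcp_rot"])
s=cam("scene"); t=cam("top")["frame"]
cv2.imwrite("pics/c7.png",np.hstack([crop(s["frame"],395,245,50,60,8),crop(t,300,195,50,60,8)]))
print("tip",proj(s,(p[0],p[1],p[2]-.1077)),"hole",proj(s,(.5169,-.3242,.066)),proj(s,(.5145,-.327,.066)))
```

```text
[ 0.51634422 -0.32298303  0.19515276] [-1.79984848e+02  1.37024764e-01 -1.46569132e+01]
tip [419.93877163 273.22325759] hole [418.94084282 277.66583412] [419.50812958 278.80423713]
```

View pics/c7.png

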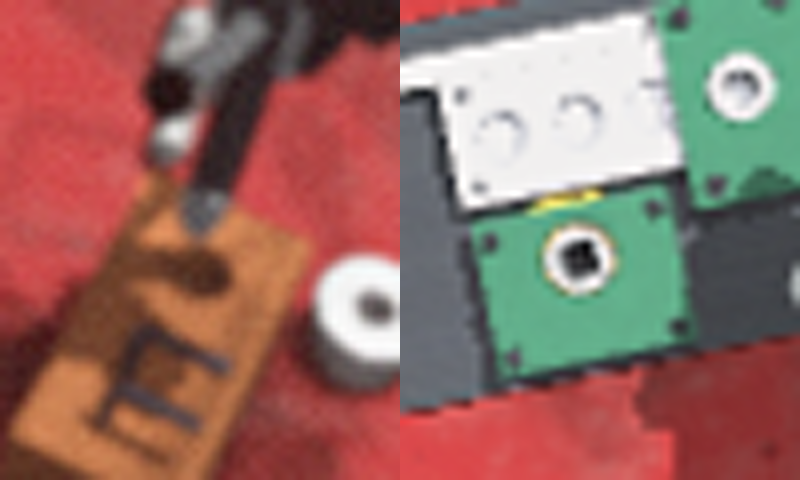

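Left: the tip is at scene (419.2,273.6) and the hole at (420.2,278.6). Right: the brass cam is pressing on the block and the socket is empty and turned. Next is the tip-to-hole difference.

Run:
```python
from m import *
s=cam("scene"); o=r.observe(); p=o["position"]
for z in(.0855,.0875,.0895):
    a=ray(s,419.2,273.6,z); b=ray(s,420.2,278.6,.066); print(a*1e3,b*1e3,(b-a)*1e3)
d=(ray(s,420.2,278.6,.066)-ray(s,419.2,273.6,.0875))[:2]*1e3; y=np.radians(o["tcp_rot"][2])
print("tool",d@[np.cos(y),np.sin(y)],d@[np.sin(y),-np.cos(y)],p)
```

```text
[ 515.50089704 -321.62440722   85.5       ] [ 516.15461456 -328.26679006   66.        ] [  0.65371752  -6.64238283 -19.5       ]
[ 514.10449813 -321.86888564   87.5       ] [ 516.15461456 -328.26679006   66.        ] [  2.05011643  -6.39790441 -21.5       ]
[ 512.70809922 -322.11336406   89.5       ] [ 516.15461456 -328.26679006   66.        ] [  3.44651534  -6.153426   -23.5       ]
tool 3.602629792010685 5.670733360211721 [ 0.51720259 -0.32380664  0.19703106]
```

Request:
jog_arm:
  dp:
    - [2.5,3.5,0]
    - [0,0,6]
    - [0,0,6]
    - [0,0,5]
    - [0,0,4]
    - [0,0,4]
    - [0,0,0]
    - [0,0,0]
  dr:
    - [0,0,0]
    - [0,0,0]
    - [0,0,0]
    - [0,0,0]
    - [0,0,0]
    - [0,0,0]
    - [0,0,0]
    - [0,0,0]

```text
time_s: 24.32
position: [0.5181, -0.3281, 0.171]
tcp_rot: [180.0, 0.0, -14.7]
contact_force: [0.2, -0.6, -3.5]
width: 0.214
gripper_force: 124.1
```

Request:
jog_arm:
  dp:
    - [0,0,3]
    - [0,0,3]
    - [0,0,3]
    - [0,0,0]
  dr:
    - [0,0,0]
    - [0,0,0]
    - [0,0,0]
    - [0,0,0]

```text
time_s: 24.65
position: [0.5179, -0.3279, 0.1614]
tcp_rot: [-180.0, 0.1, -14.7]
contact_force: [0.2, -0.4, -1.8]
width: 0.216
gripper_force: 124.1
```

Request:
jog_arm:
  dp:
    - [0,0,4]
    - [0,0,5]
    - [0,0,6]
    - [0,0,6]
    - [0,0,6]
    - [0,0,6]
    - [0,0,0]
    - [0,0,0]
  dr:
    - [0,0,0]
    - [0,0,0]
    - [0,0,0]
    - [0,0,0]
    - [0,0,0]
    - [0,0,0]
    - [0,0,0]
    - [0,0,0]

```text
time_s: 25.32
position: [0.518, -0.3281, 0.1288]
tcp_rot: [180.0, 0.1, -14.7]
contact_force: [0.4, 0.4, -2.1]
width: 0.218
gripper_force: 124.1
```

Request:
jog_arm:
  dp:
    - [0,0,3]
    - [0,0,2]
    - [0,0,2]
    - [0,0,0]
    - [0,0,0]
  dr:
    - [0,0,0]
    - [0,0,0]
    - [0,0,0]
    - [0,0,0]
    - [0,0,0]

```text
time_s: 25.73
position: [0.5182, -0.3282, 0.1222]
tcp_rot: [180.0, 0.0, -14.7]
contact_force: [0.7, -0.1, -2.2]
width: 0.217
gripper_force: 124.1
```

Request:
jog_arm:
  dp:
    - [0,0,2]
    - [0,0,2]
    - [0,0,1]
    - [0,0,0]
    - [0,0,0]
  dr:
    - [0,0,0]
    - [0,0,0]
    - [0,0,0]
    - [0,0,0]
    - [0,0,0]

```text
time_s: 26.15
position: [0.5182, -0.3282, 0.1172]
tcp_rot: [180.0, 0.0, -14.7]
contact_force: [-0.3, 0.2, -3.4]
width: 0.212
gripper_force: 124.1
```

Request:
jog_arm:
  dp:
    - [0,0,1]
    - [0,0,1]
    - [0,0,0]
    - [0,0,0]
  dr:
    - [0,0,0]
    - [0,0,0]
    - [0,0,0]
    - [0,0,0]

```text
time_s: 26.48
position: [0.5186, -0.3284, 0.1162]
tcp_rot: [180.0, -0.1, -14.7]
contact_force: [-0.8, 0.7, 3.5]
width: 0.219
gripper_force: 125.2
```

The key has reached the floor (the force changed sign). Release and retreat upwards.

Request:
jog_arm:
  dp:
    - [0,0,0]
    - [0,0,0]
    - [0,0,0]
    - [0,0,0]
    - [0,0,0]
    - [0,0,0]
    - [0,0,0]
    - [0,0,0]
  dr:
    - [0,0,0]
    - [0,0,0]
    - [0,0,0]
    - [0,0,0]
    - [0,0,0]
    - [0,0,0]
    - [0,0,0]
    - [0,0,0]
  fingers: -1

```text
time_s: 27.15
position: [0.5183, -0.3282, 0.1153]
tcp_rot: [180.0, 0.0, -14.7]
contact_force: [1.0, 0.4, 0.6]
width: 1.003
gripper_force: 0.0
```

Request:
jog_arm:
  dp:
    - [0,0,-5]
    - [0,0,-15]
    - [0,0,-25]
    - [0,0,-30]
    - [0,0,-30]
    - [-30,0,0]
    - [-38,0,0]
    - [-38,0,0]
    - [-38,0,0]
    - [-38,0,0]
  dr:
    - [0,0,0]
    - [0,0,0]
    - [0,0,0]
    - [0,0,0]
    - [0,0,0]
    - [0,0,0]
    - [0,0,0]
    - [0,0,0]
    - [0,0,0]
    - [0,0,0]

```text
time_s: 27.98
position: [0.3405, -0.2815, 0.2206]
tcp_rot: [180.0, -0.0, -14.7]
contact_force: [0.2, -0.8, 1.1]
width: 1.0
gripper_force: 0.0
```

Run:
```python
from m import *
s=cam("scene")["frame"]; t=cam("top")["frame"]
cv2.imwrite("pics/c8.png",np.vstack([np.hstack([crop(t,270,185,100,75,4),crop(t,410,190,100,75,4)]),np.hstack([crop(s,260,190,100,75,4),crop(s,380,240,100,75,4)])]))
```

```text
(no output)
```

View pics/c8.png

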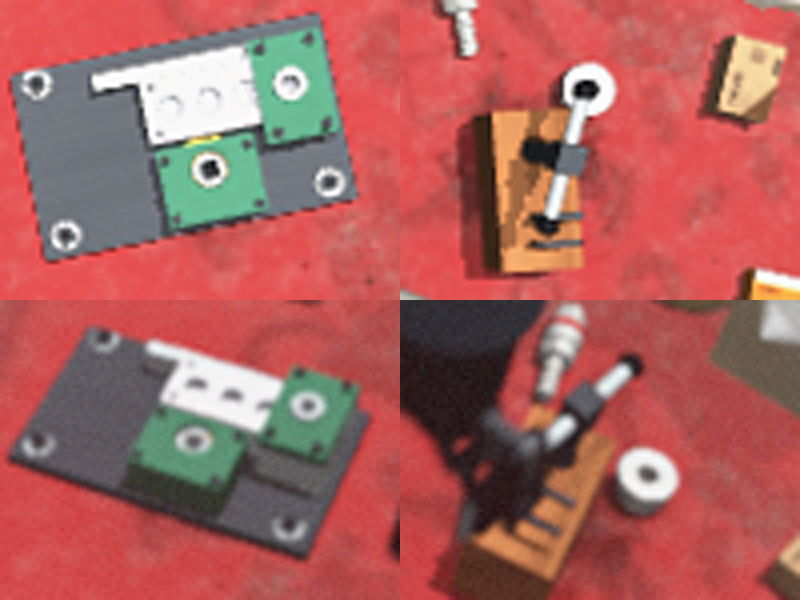

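The block is home with the brass cam against it, the socket is empty, and the key stands in its hole. The socket's visible tilt of about 19° agrees with the cam at its stop.

```bash
python3 -c "
from plant import r
print(r.finish_job())"
```

```text
the job is handed in; nothing more can be done
None
```

I handed the job in at about 28 s: the block is home against the end stop, the cam is turned clockwise to its stop and clamping it, the key is back in its stand hole, and I saw nothing else disturbed. The judge's verdict wasn't shown, and the cam being at its stop is inferred from torque, key angle and the final picture.

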